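# Clear the test box and latch both covers

### The arm

A 7-joint arm with a two-finger parallel gripper is mounted at the origin on the work surface. World frame = base frame: x ahead of the robot, y to its left, z up, the work surface at z = 0. Lengths are in m, angles in rad, forces in N, time in s.
With the tool pointing down it reaches from about 0.4 to 0.9 m from the base axis. Payload 5.5 kg.
Tool frame: the origin (TCP) lies midway between the tips of the shut fingers; the grasp point (between the pads) lies 19 mm behind it (manip.grip_depth is the distance from the TCP to the grasp point, in m); z points along the fingers, x is the direction in which the jaws open and shut, and the axes are right-handed (so a half turn about z gives the same grasp; the last joint's range is limited). The gripper opens to 92 mm and grips with 3 to 60 N. Pads are 19 mm wide; open, the fingers measure 130 mm over their backs; the gripper's body (75 mm by 190 mm) begins 47 mm behind the grasp point.
Start: joints at [-0.878, 0.501, -0.427, 1.55, 0.221, 1.138, -0.21], TCP at [0.271, 0.591, 0.227] pointing down, gripper open.
Joint ranges: [-2.88, 2.88], [-0.31, 2.03], [-1.54, 1.56], [0.2, 2.42], [-1.41, 4.55], [0.19, 2.02], [-2.57, 2.57]. Speed limits (rad/s): [2.57, 2.57, 3.14, 3.14, 3.14, 3.14, 3.14].

### API

Orientations are given as a unit quaternion [x, y, z, w].
In Python, from bench import manip, effector, viewer gives the robot as it stands. Calls block until the motion is done:
- manip.move_pose(position, orientation): joint-space move of the TCP to a pose.
- manip.servo_line(position, ori=None, vel=0.15): straight line of the TCP; ori=None keeps the orientation; vel is the mean speed in m/s.
- manip.movej(angles): joint-space move.
- effector.open_jaws() and effector.close(f_grip=None): open the fingers fully, or close them until they stop; f_grip is the grip in N (None keeps the last).
- manip.sleep(seconds).
- manip.solve_ik(position, orientation): joint angles nearest the present ones, or None.
- viewer.get_image(name): name is "scene" or "side" or "wrist"; returns the picture (480x640x3 uint8, red, green, blue); there is no depth.
- viewer.get_calibration(name): a dict with "vfov" (degrees; the focal length in pixels is half the picture's height over the tangent of half this angle, whatever the lens; pixels are square), "cx", "cy" (the principal point, pixels), "eye" and "attitude" of the camera in the world. Camera axes: x right, y down, z forward; pixel columns grow to the right and rows downward; lengths in m; the calibration is good to about 2 mm. A picture is of the moment at which its call begins: read the wrist's pose just before it. get_calibration takes no time and is no camera call; for the wrist camera it gives the pose at the moment of the call.
A pose or a line that the arm cannot do raises manip.PlanningError and nothing moves.
- manip.hand_in(): hands the job in, once; it reports no verdict.
Readings, each from a call of its own:
- manip.current_clock(): time.
- manip.current_q(): joint angles.
- manip.current_joint_velocities(): joint speeds.
- manip.current_tau(): joint torques, N m.
- manip.current_tool_pos(): TCP position.
- manip.current_tcp_rot(): TCP orientation.
- manip.current_force(): force on the tool from outside, world axes, zero at the start.
- manip.current_wrist_torque(): the same for the moment, N m.
- manip.current_finger_gap(): finger opening in m.
Only numpy, scipy, OpenCV 4.12 (cv2) and the standard library are available. Lean on these libraries where they do the work, as an engineer would, in place of code of your own. Each camera call takes 0.05 s, during which the arm holds its last target. There are 200 camera calls.

### The job

A converter module was left standing in the bay of the wide test box. Take it out and put it down inside the shallow white parts tray, then press the hinged covers of both test boxes, the wide and the narrow one, down until their catches snap over and hold them fully shut. Leave the other things on the bench where they are.

Things in the scene. Friction and masses are not known exactly. Their poses are not given: they have to be found in the camera images.
- wide_box: wide test box: grey steel, fixed, 100 mm (x) x 160 mm (y) x 55 mm high, one open bay on top (walls 6 mm, bay floor 20 mm above the bench) under a hinged cover. Origin: centre of its underside. Its x axis points from the hinge side (near the robot) to the catch side (away from it). Turned up to 0.3 rad; may change places with the narrow box and the tray
- wide_hinge (a point): middle of the hinge line of the wide box's cover, 50 mm to the box's -x side of its centre, 55 mm above the bench; the hinge runs along the box's y. The cover is a grey plastic plate, 100 mm from hinge to free edge, 160 mm wide, 5 mm thick; shut, its top is 60 mm above the bench
- wide_cover (a joint): angle of that cover, rad: 0 shut flat on the rim, pi/2 upright; starts at 1.8 to 2.25, leaning back to the robot (stop 2.4). A weak spring swings it back up to about 1.2 if let go before it is caught. At about 0.16 a bead on its free edge meets a sprung steel nose on the box's far face (top 15 mm above the rim, 107 mm from the hinge); pressed on through, it snaps under and stays within 0.02 of shut
- wide_press (a point): point on the outer face of the wide box's cover (on top when shut), on its middle line 75 mm from the hinge: push it over and press it down here; the catch gives at about 8 to 15 N. Its z axis points out of that face, its x axis from hinge to free edge
- narrow_box: narrow test box: grey steel, fixed, 100 mm (x) x 90 mm (y) x 55 mm high, one open bay on top (walls 6 mm, bay floor 20 mm above the bench) under a hinged cover. Origin: centre of its underside. Its x axis points from the hinge side (near the robot) to the catch side (away from it). Turned up to 0.3 rad; may change places with the wide box and the tray
- narrow_hinge (a point): middle of the hinge line of the narrow box's cover, 50 mm to the box's -x side of its centre, 55 mm above the bench; the hinge runs along the box's y. The cover is a grey plastic plate, 100 mm from hinge to free edge, 90 mm wide, 5 mm thick; shut, its top is 60 mm above the bench
- narrow_cover (a joint): angle of that cover, rad: 0 shut flat on the rim, pi/2 upright; starts at 1.8 to 2.25, leaning back to the robot (stop 2.4). A weak spring swings it back up to about 1.2 if let go before it is caught. At about 0.16 a bead on its free edge meets a sprung steel nose on the box's far face (top 15 mm above the rim, 107 mm from the hinge); pressed on through, it snaps under and stays within 0.02 of shut
- narrow_press (a point): point on the outer face of the narrow box's cover (on top when shut), on its middle line 75 mm from the hinge: push it over and press it down here; the catch gives at about 8 to 15 N. Its z axis points out of that face, its x axis from hinge to free edge
- module_center (a point): centre of the converter module left standing in the wide box's bay: black potted block with dark fins on top, 50 mm (its x, roughly the box's x) x 32 mm (its y) x 50 mm high, about 140 g; 25 mm above the bay floor at the start, so that its top stands 15 mm above the rim. Grip it across the 32 mm
- tray: shallow white plastic parts tray fixed to the bench, open on top, outside 140 mm (x) x 160 mm (y) x 36 mm high, walls and floor about 4 mm. Origin: centre of its underside, on the bench
- flux_jar: small round glass jar with a white cap, 32 mm across, 45 mm tall. Not part of the job: leave it where it is. Origin: centre of its underside
- spool: small metal wire spool standing upright, 36 mm across, 36 mm tall. Not part of the job: leave it where it is. Origin: centre of its underside
- screwdriver: black-handled screwdriver lying flat, 170 mm long. Not part of the job: leave it where it is. Origin: on its axis line, about the middle
- meter: hand-held meter lying flat, 150 x 75 x 34 mm. Not part of the job: leave it where it is. Origin: centre of its underside
- heat_sink: bare aluminium finned heat sink, 70 x 50 x 30 mm. Not part of the job: leave it where it is. Origin: centre of its underside
- mug: white mug, 76 mm across, 90 mm tall. Not part of the job: leave it where it is. Origin: centre of its underside
Not all that is in view belongs to the job. Leave any yellow look-alike of the part that bears module_center alone.

How it is judged:
By the outcome, as a careful person would: the job done as asked, in the order asked, and still so for the second after the job is handed in, with the robot touching nothing.
It also fails if it takes over 64 s, if anything falls off the work surface, if the arm or the gripper's body presses on something with over 40 N, if the wrist force passes 120 N, or if a joint passes its speed limit or range.

## Working session

There is one attempt and no reset: what is moved stays moved. The work goes in short steps, each a Python script; the robot and the scene stay as the last script left them, time stands still between calls to the robot, and variables do not carry over. Pictures are saved under pics/ and viewed, about 8 in all and at most 12, crops included, and the job is handed in when it is done.

```bash
mkdir -p pics; ls
python3 - <<'E'
from bench import manip, effector, viewer
import cv2
for n in ["scene","side","wrist"]:
    print(n,viewer.get_calibration(n))
    cv2.imwrite(f"pics/{n}0.png",viewer.get_image(n)[:,:,::-1])
print(manip.current_clock(),manip.current_tool_pos(),manip.current_tcp_rot())
E
```

```text
pics
scene {'vfov': 50.86874367636611, 'cx': 311.76196080234683, 'cy': 242.16665407513725, 'eye': array([1.03177836, 0.15448234, 0.82050497]), 'attitude': array([ 0.5759572 ,  0.76307897, -0.23459967, -0.17591698])}
side {'vfov': 49.38354199581097, 'cx': 326.04920928252966, 'cy': 233.8322259197361, 'eye': array([0.51696937, 0.72040335, 0.5303689 ]), 'attitude': array([-0.04353307,  0.87633123, -0.47949655,  0.01521549])}
wrist {'vfov': 62.98841829863325, 'cx': 318.3174837946099, 'cy': 241.8079928873336, 'eye': array([0.20901698, 0.61775954, 0.38384572]), 'attitude': array([0.83494123, 0.53588953, 0.06695575, 0.10588899])}
0.15 [0.27066295 0.59040573 0.22590179] [ 8.41623296e-01  5.40064508e-01 -6.41702320e-04  3.78126895e-04]
```

View pics/scene0.png

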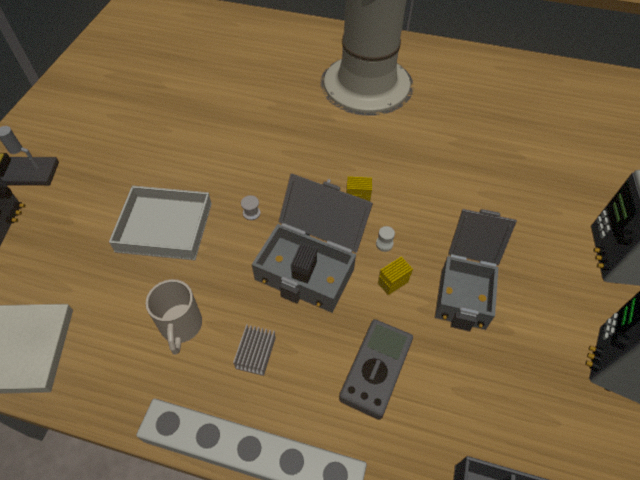

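View pics/side0.png

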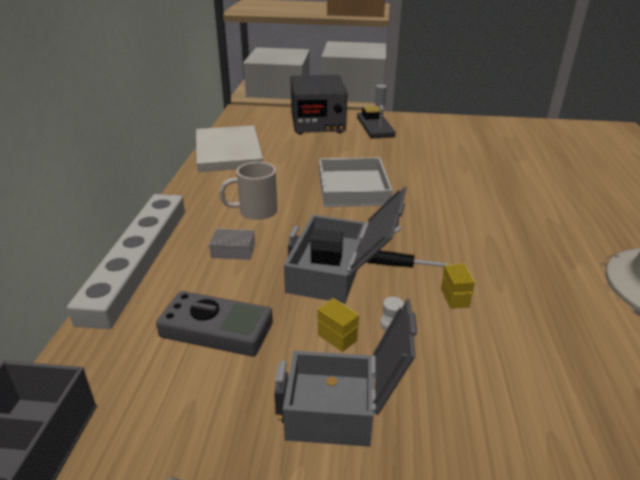

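The scene view shows the wide box (module inside) around (310,265), the narrow box around (468,290), the tray at (160,222), and yellow look-alikes at (360,188) and (395,275). The side view shows the same things. Next I get rough positions, so I can place the wrist camera.

```bash
cat > h.py <<'E'
import numpy as np, cv2
from scipy.spatial.transform import Rotation as R
from bench import manip, effector, viewer
def ray(c,px):
    f=240/np.tan(np.radians(c['vfov'])/2)
    px=np.atleast_2d(np.array(px,float))
    d=np.c_[(px[:,0]-c['cx'])/f,(px[:,1]-c['cy'])/f,np.ones(len(px))]
    return R.from_quat(c['attitude']).apply(d)
def plane(c,px,z):
    d=ray(c,px); return c['eye']+d*((z-c['eye'][2])/d[:,2])[:,None]
def proj(c,P):
    f=240/np.tan(np.radians(c['vfov'])/2)
    p=R.from_quat(c['attitude']).inv().apply(np.atleast_2d(P)-c['eye'])
    return p[:,:2]/p[:,2:]*f+[c['cx'],c['cy']]
def tri(obs): # [(calib,px)...] -> point, residual
    A=np.zeros((3,3));b=np.zeros(3);L=[]
    for c,p in obs:
        d=ray(c,p)[0];d/=np.linalg.norm(d);M=np.eye(3)-np.outer(d,d);A+=M;b+=M@c['eye'];L.append((c['eye'],M))
    x=np.linalg.solve(A,b)
    return x,[np.linalg.norm(M@(x-e)) for e,M in L]
def down(yaw): # tool z down, jaws (tool x) along yaw
    return (R.from_euler('z',yaw)*R.from_euler('x',np.pi)).as_quat()
def snap(n,fn):
    c=viewer.get_calibration(n); im=viewer.get_image(n)[:,:,::-1].copy(); cv2.imwrite('pics/'+fn,im)
    np.save('pics/'+fn+'.npy',c,allow_pickle=True); return c,im
def cal(fn): return np.load('pics/'+fn+'.npy',allow_pickle=True).item()
E
python3 - <<'E'
from h import *
np.set_printoptions(precision=4,suppress=True)
s=viewer.get_calibration('scene'); d=viewer.get_calibration('side')
print('base',plane(s,[368,85],0), plane(d,[640,280],0))
print('wide rim',plane(s,[[281,228],[356,263],[330,304],[255,264]],.055))
print('narrow rim',plane(s,[[446,256],[498,262],[493,320],[438,306]],.055))
print('tray rim',plane(s,[[135,188],[210,192],[193,257],[112,247]],.036))
print('modtop scene',plane(s,[306,257],.07),'side',plane(d,[328,240],.07))
w=viewer.get_calibration('wrist'); T=R.from_quat(manip.current_tcp_rot())
print('cam in tool',T.inv().apply(w['eye']-manip.current_tool_pos()),(T.inv()*R.from_quat(w['attitude'])).as_matrix())
for y in [-.1,.15]:
  for x in [.5,.6]:
    for yaw in [-np.pi/2,0,np.pi/2]:
      print(y,x,yaw,manip.solve_ik([x,y,.3],down(yaw)))
E
```

```text
base [[0.0057 0.0054 0.    ]] [[ 0.0472 -0.0214  0.    ]]
wide rim [[ 0.5187 -0.0532  0.055 ]
 [ 0.5553  0.099   0.055 ]
 [ 0.6468  0.0752  0.055 ]
 [ 0.6065 -0.0735  0.055 ]]
narrow rim [[0.4966 0.2512 0.055 ]
 [0.484  0.342  0.055 ]
 [0.6014 0.3426 0.055 ]
 [0.6005 0.2513 0.055 ]]
tray rim [[ 0.4919 -0.3736  0.036 ]
 [ 0.4601 -0.2234  0.036 ]
 [ 0.6129 -0.1941  0.036 ]
 [ 0.6339 -0.3485  0.036 ]]
modtop scene [[0.5766 0.0125 0.07  ]] side [[0.5706 0.0226 0.07  ]]
cam in tool [-0.001  -0.0675 -0.1581] [[ 1.     -0.      0.0001]
 [ 0.      0.9686  0.2486]
 [-0.0001 -0.2486  0.9686]]
-0.1 0.5 -1.5707963267948966 [-0.1073  0.1491  0.2818  1.828  -0.0449  1.1707 -1.3818]
-0.1 0.5 0 [ 0.0027  0.148   0.1585  1.8245 -0.0253  1.171   0.1694]
-0.1 0.5 1.5707963267948966 [ 0.0647  0.1484  0.0893  1.8225 -0.0143  1.1713  1.7294]
-0.1 0.6 -1.5707963267948966 [-0.0816  0.3379  0.2626  1.5938 -0.0917  1.222  -1.3726]
-0.1 0.6 0 [-0.0036  0.3338  0.161   1.5909 -0.0559  1.2213  0.1679]
-0.1 0.6 1.5707963267948966 [ 0.1503  0.3336 -0.0379  1.5852  0.0132  1.223   1.6808]
0.15 0.5 -1.5707963267948966 [-0.4913  0.1712  0.1685  1.7978 -0.031   1.1752 -1.884 ]
0.15 0.5 0 [-0.2441  0.1757 -0.1123  1.7896  0.0212  1.1774 -0.3628]
0.15 0.5 1.5707963267948966 [-0.0603  0.1873 -0.3226  1.7836  0.0639  1.1809  1.1689]
0.15 0.6 -1.5707963267948966 [-0.441   0.3544  0.2007  1.5658 -0.0735  1.2288 -1.7985]
0.15 0.6 0 [-0.1759  0.3569 -0.148   1.5558  0.0546  1.233  -0.3328]
0.15 0.6 1.5707963267948966 [-0.0457  0.3703 -0.3214  1.5509  0.1212  1.2401  1.1846]
```

Run:
```python
from h import *
for i,y in enumerate([.25,.08,-.16]):
    manip.move_pose([.6,y,.27],down(-np.pi/2)); manip.sleep(.2)
    c,im=snap('wrist',f'w{i}.png'); print(c['eye'],manip.current_clock(), manip.current_tool_pos())
a=[cv2.imread(f'pics/w{i}.png') for i in (0,1,2)]
cv2.imwrite('pics/m.png',cv2.resize(a[1],(800,600)))
```

```text
[0.66459309 0.25074434 0.42780479] 2.1333 [0.59958862 0.2508314  0.26978534]
[0.66502575 0.08188969 0.42786013] 3.1 [0.5999405  0.08195487 0.26981753]
[ 0.66569092 -0.15770519  0.42795536] 4.3 [ 0.6005276  -0.15786258  0.26993973]
```

View pics/w1.png

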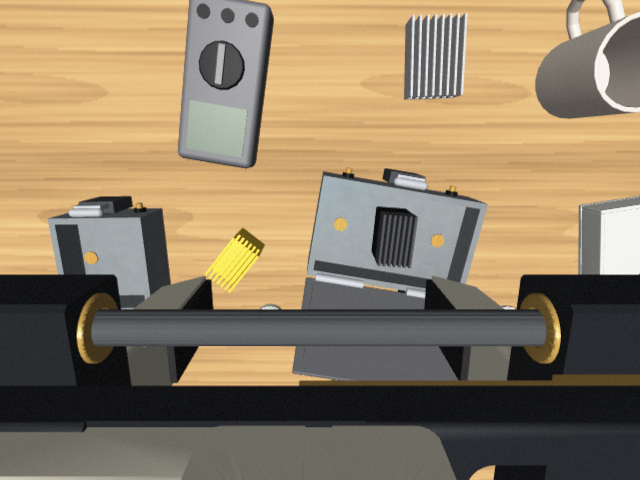

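View pics/w2.png

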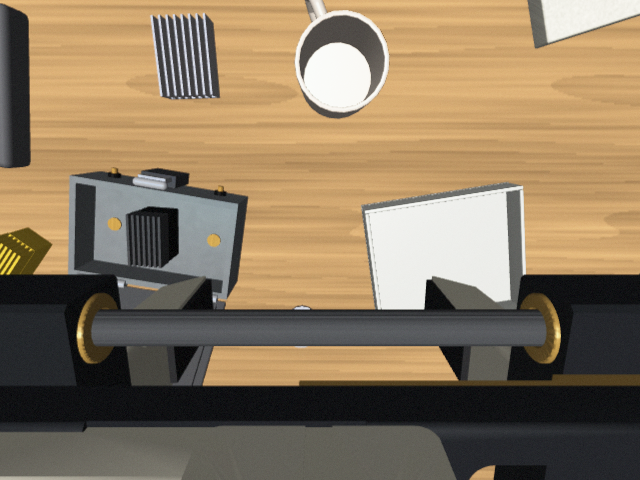

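View pics/w0.png

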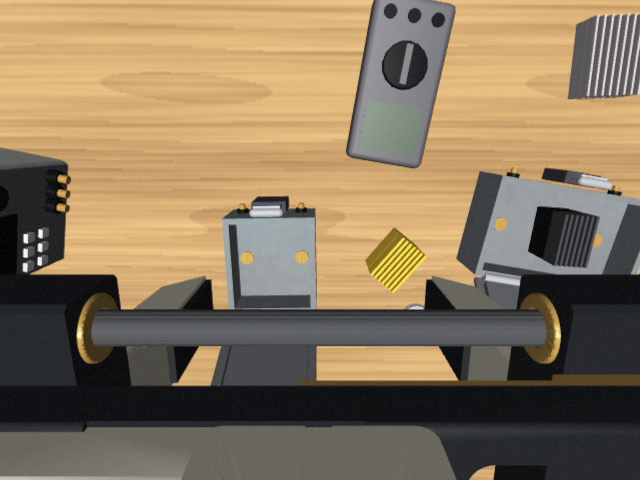

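The wrist views show the wide rim's far corners at about (324,173) and (486,204) in w1 and (70,174) and (247,197) in w2. The module is at (395,238) in w1 and (152,237) in w2. The tray is at (445,250) in w2 and the narrow bay at (270,255) in w0. I'll zoom in on the module and the corners to get accurate pixels.

Run:
```python
import cv2,numpy as np
a=[cv2.imread(f'pics/w{i}.png') for i in (0,1,2)]
def crop(im,x,y,w,h,s):
    o=cv2.resize(im[y:y+h,x:x+w],None,fx=s,fy=s,interpolation=cv2.INTER_CUBIC)
    o=np.clip(o.astype(float)*1.6+10,0,255).astype(np.uint8)
    for i in range(0,w,10):
        cv2.line(o,(i*s,0),(i*s,8 if (x+i)%50 else 16),(0,0,255),1)
        if (x+i)%50==0: cv2.putText(o,str(x+i),(i*s,28),0,.4,(0,0,255),1)
    for i in range(0,h,10):
        cv2.line(o,(0,i*s),(8 if (y+i)%50 else 16,i*s),(0,0,255),1)
        if (y+i)%50==0: cv2.putText(o,str(y+i),(18,i*s+4),0,.4,(0,0,255),1)
    return o
top=np.hstack([crop(a[1],300,160,200,150,4)])
bot=crop(a[2],60,160,200,130,4)
cv2.imwrite('pics/c1.png',top); cv2.imwrite('pics/c2.png',bot)
```

```text
(no output)
```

View pics/c1.png

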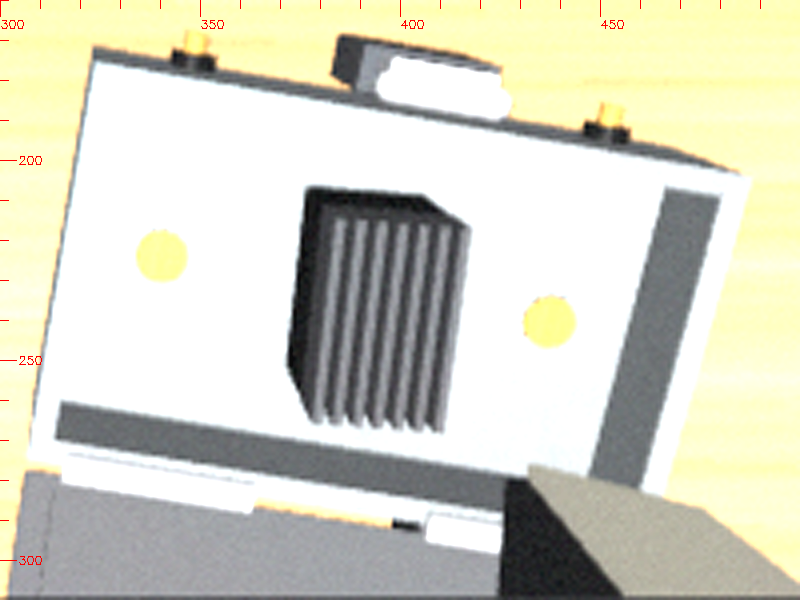

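View pics/c2.png

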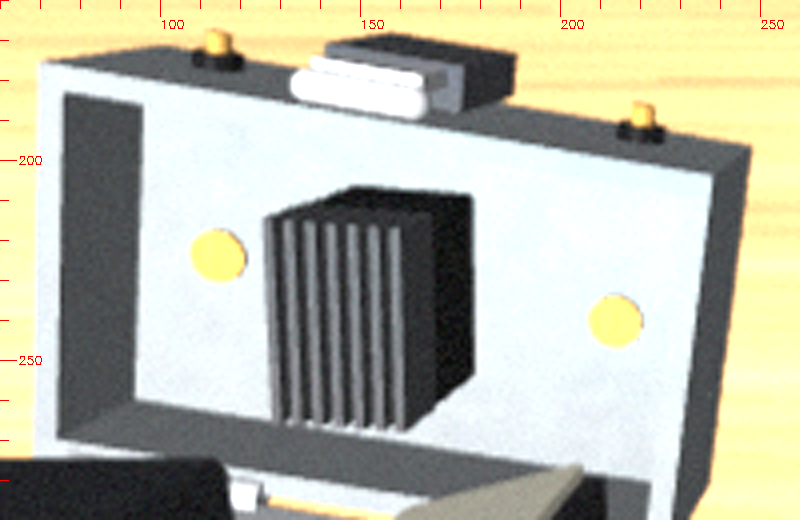

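Run:
```python
from h import *
np.set_printoptions(precision=4,suppress=True)
c0,c1,c2=[cal(f'w{i}.png') for i in (0,1,2)]
print('wide rim'); W=[tri([(c1,a),(c2,b)]) for a,b in [((323.2,175.5),(70.5,175.5)),((487,205),(238.3,203.2))]]
for w in W: print(w)
d=W[0][0]-W[1][0]; print('len',np.linalg.norm(d),'yaw',np.arctan2(-d[0],d[1]))
print('plane corners',plane(c1,[[323.2,175.5],[487,205],[307.5,273.8]],.055))
M=[tri([(c1,a),(c2,b)]) for a,b in [((383,215),(126.3,214.3)),((417.5,217),(160,217)),((410.5,267.5),(161.3,267.5)),((379.5,265.5),(128.8,266.2))]]
for m in M: print('mod',*m)
P=np.array([m[0] for m in M]); print('mod c',P.mean(0)); d=P[0]-P[3]+P[1]-P[2]; print('yaw x',np.arctan2(d[1],d[0]))
# narrow: row/edge scan for rim
im=cv2.imread('pics/w0.png'); g=cv2.cvtColor(im,cv2.COLOR_BGR2GRAY)
for r in (230,260,290,340,360): print(r,[(x,int(g[r,x])) for x in range(210,240,2)],[(x,int(g[r,x])) for x in range(306,326,2)])
print([(y,int(g[y,235]),int(g[y,312])) for y in range(204,228,1)])
print('narrow far corners',plane(c0,[[224,219],[315.5,218]],.055),tri([(c0,(224,219)),(c1,(52,219))]))
T=plane(c2,[[363,207],[522,187],[376.5,308],[525,275]],.036); print('tray',T, tri([(c2,(363,207)),(cal('w1.png'),(580,205))]))
```

```text
wide rim
(array([0.6338, 0.0774, 0.0529]), [np.float64(8.016320406652683e-05), np.float64(8.016320406643871e-05)])
(array([ 0.6071, -0.0806,  0.0534]), [np.float64(0.0008180654296391234), np.float64(0.0008180654296391293)])
len 0.16014520937427665 yaw -0.16715503311305888
plane corners [[ 0.634   0.0774  0.055 ]
 [ 0.6066 -0.0799  0.055 ]
 [ 0.5364  0.0925  0.055 ]]
mod [0.5991 0.0215 0.0676] [np.float64(0.00024779705391094544), np.float64(0.00024779705391089936)]
mod [ 0.5973 -0.0104  0.0692] [np.float64(6.978151467105086e-05), np.float64(6.978151467103489e-05)]
mod [ 0.5479 -0.0069  0.0693] [np.float64(8.238216583711066e-05), np.float64(8.238216583715487e-05)]
mod [0.5501 0.0233 0.0711] [np.float64(0.0004248511602224352), np.float64(0.0004248511602227063)]
mod c [0.5736 0.0069 0.0693]
yaw x -0.05293306447580075
230 [(210, 169), (212, 165), (214, 168), (216, 168), (218, 169), (220, 166), (222, 168), (224, 167), (226, 169), (228, 152), (230, 48), (232, 44), (234, 44), (236, 95), (238, 163)] [(306, 159), (308, 163), (310, 168), (312, 168), (314, 156), (316, 180), (318, 177), (320, 177
[... 1288 characters left out ...]
(209, 109, 66), (210, 64, 63), (211, 65, 64), (212, 65, 64), (213, 63, 60), (214, 65, 62), (215, 65, 68), (216, 59, 64), (217, 63, 121), (218, 106, 157), (219, 155, 164), (220, 168, 158), (221, 167, 164), (222, 167, 164), (223, 173, 165), (224, 131, 167), (225, 77, 169), (226, 60, 168), (227, 54, 165)]
narrow far corners [[0.5916 0.3419 0.055 ]
 [0.5928 0.2534 0.055 ]] (array([0.5906, 0.3431, 0.0501]), [np.float64(7.739584083465765e-05), np.float64(7.739584083472268e-05)])
tray [[ 0.6019 -0.2028  0.036 ]
 [ 0.6226 -0.3606  0.036 ]
 [ 0.492  -0.2208  0.036 ]
 [ 0.5302 -0.376   0.036 ]] (array([ 0.597 , -0.207 , -0.0011]), [np.float64(0.0011026205844347603), np.float64(0.0011026205844350207)])
```

Module: centre (0.574, 0.007), top at 0.069, yaw −0.05. Wide box: centre (0.571, 0.007), yaw −0.167, rim at 0.053. All of this agrees with the text. Next I grasp the module, then look over the tray.

Run:
```python
from h import *
np.set_printoptions(precision=4,suppress=True)
q=down(-.05-np.pi/2); p=np.array([.5736,.0069,0])
manip.move_pose(p+[0,0,.16],q)
manip.servo_line(p+[0,0,.034],vel=.1)
print('down',manip.current_tool_pos(),manip.current_force(),manip.current_clock())
effector.close(25); print('gap',manip.current_finger_gap(),manip.current_force())
manip.servo_line(p+[0,0,.20],vel=.12)
print('gap',manip.current_finger_gap(),manip.current_force(),manip.current_clock())
manip.move_pose([.57,-.22,.27],down(-np.pi/2)); manip.sleep(.2)
c,im=snap('wrist','w3.png'); print(manip.current_clock(),manip.current_finger_gap())
```

```text
down [0.5743 0.0069 0.0347] [-0.5802  0.3705 -0.5321] 6.5333
gap 0.03179654359691707 [-0.205   0.5877 -0.07  ]
gap 0.03190902411418964 [-0.1321  0.389  -1.3747] 9.025
10.2167 0.03188174070566161
```

View pics/w3.png

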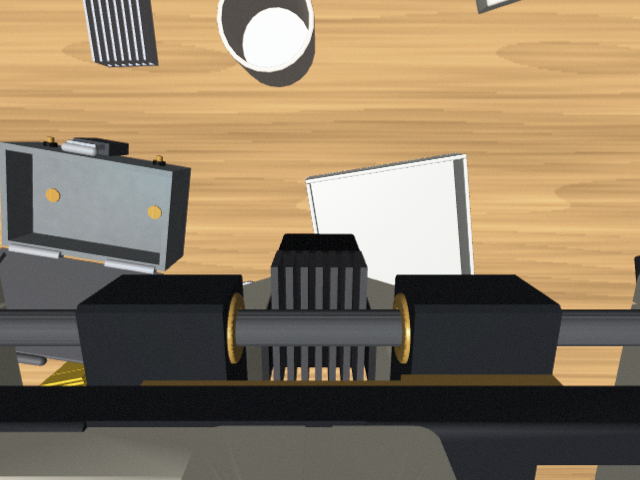

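The module is held between the fingers and the bay is empty. The tray's far rim corners are at about (308,179) and (466,155).

Run:
```python
from h import *
np.set_printoptions(precision=4,suppress=True)
c2,c3=cal('w2.png'),cal('w3.png')
def corners(fn,box):
    im=cv2.imread('pics/'+fn); x,y,w,h=box
    hsv=cv2.cvtColor(im,cv2.COLOR_BGR2HSV); m=((hsv[...,1]<60)).astype(np.uint8)
    s=m[y:y+h,x:x+w]; n,l,st,_=cv2.connectedComponentsWithStats(s); k=1+st[1:,4].argmax(); s=l==k
    ys,xs=np.nonzero(s); pts=np.c_[xs+x,ys+y]
    def fit(P,vert):
        P=np.array(P,float); a,b=(1,0) if vert else (0,1); k=np.polyfit(P[:,a],P[:,b],1)
        r=abs(np.polyval(k,P[:,a])-P[:,b]); return np.polyfit(P[r<1.5,a],P[r<1.5,b],1)
    lx,rx=pts[:,0].min(),pts[:,0].max(); yb=y+h-1
    top=fit([(u,pts[pts[:,0]==u,1].min()) for u in range(lx+15,rx-15)],False)
    lt=pts[pts[:,1].argmin()]
    y0=int(max(np.polyval(top,lx),np.polyval(top,rx)))+8
    L=fit([(pts[pts[:,1]==v,0].min(),v) for v in range(y0,yb)],True); Rr=fit([(pts[pts[:,1]==v,0].max(),v) for v in range(y0,yb)],True)
    def X(k): v=(top[0]*k[1]+top[1])/(1-top[0]*k[0]); return (k[0]*v+k[1],v)
    return X(L),X(Rr)
A=corners('w2.png',(340,170,200,100)); B=corners('w3.png',(290,140,200,90)); print(A,B)
for a,b in zip(A,B): print(tri([(c2,a),(c3,b)]),plane(c2,a,.036),plane(c3,b,.036))
```

```text
((np.float64(361.27483045381854), np.float64(205.05615692743444)), (np.float64(522.0111645704781), np.float64(179.58855012909038))) ((np.float64(304.53596710596076), np.float64(177.4596652767551)), (np.float64(465.6473906726277), np.float64(151.23564168957702)))
(array([ 0.5994, -0.2033,  0.0116]), [np.float64(0.0007271955355427594), np.float64(0.0007271955355424766)]) [[ 0.6039 -0.201   0.036 ]] [[ 0.6009 -0.2039  0.036 ]]
(array([ 0.6275, -0.3671,  0.0204]), [np.float64(0.001217934534780362), np.float64(0.0012179345347804263)]) [[ 0.63   -0.3596  0.036 ]] [[ 0.6267 -0.3608  0.036 ]]
```

Run:
```python
from h import *
np.set_printoptions(precision=4,suppress=True)
p=np.array([.545,-.292,0]); q=down(.15-np.pi/2)
manip.move_pose(p+[0,0,.16],q)
manip.servo_line(p+[0,0,.03],vel=.1); f0=manip.current_force(); print(f0,manip.current_finger_gap())
z=.03
while z>.0165:
    z-=.0015; manip.servo_line(p+[0,0,z],vel=.03); df=manip.current_force()-f0
    if df[2]>2.5: break
print('z',z,manip.current_tool_pos(),df,manip.current_clock())
effector.open_jaws(); print(manip.current_finger_gap(),manip.current_force())
manip.servo_line(p+[0,0,.17],vel=.12); print(manip.current_clock())
snap('side','s1.png'); snap('scene','s2.png')
a=cv2.imread('pics/s2.png')[140:320,60:560]; cv2.imwrite('pics/s2c.png',cv2.resize(a,(800,288)))
```

```text
[-0.319  -1.0827 -0.1405] 0.0318597690079999
z 0.016499999999999987 [ 0.5451 -0.292   0.0179] [-3.3007  3.9008 11.1246] 14.5167
0.09176413972638504 [-0.1072 -0.5466 -1.1121]
17.0167
```

View pics/s1.png

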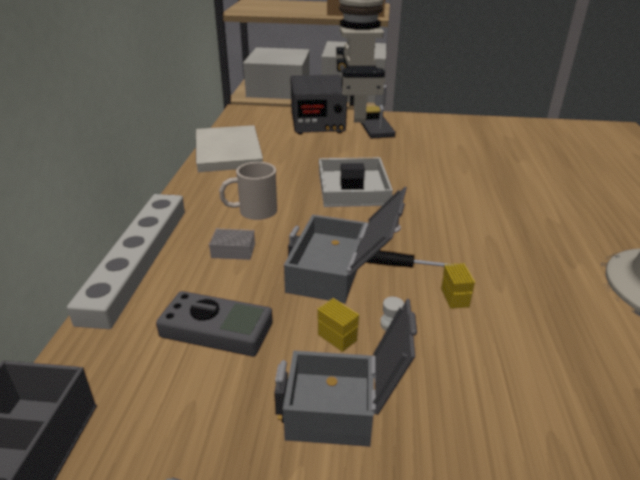

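The module stands inside the tray, with its centre at about (352,176), and the other things look unmoved. Next is the wide cover.

```bash
cat > press.py <<'E'
from h import *
np.set_printoptions(precision=3,suppress=True)
def press(c,yaw):
    ex=np.array([np.cos(yaw),np.sin(yaw)]); h=np.array(c)-.05*ex; q=down(yaw-np.pi/2)
    P=lambda x,z: np.r_[h+x*ex,z]
    t=manip.current_tool_pos(); manip.servo_line([t[0],t[1],.25],vel=.25); effector.close(20)
    manip.move_pose(P(-.1,.22),q); f0=manip.current_force()
    manip.servo_line(P(-.1,.105),vel=.15); print('start',manip.current_tool_pos(),manip.current_force()-f0,manip.current_clock())
    def go(x,z,v):
        manip.servo_line(P(x,z),vel=v); f=manip.current_force()-f0
        t=manip.current_tool_pos(); print(f'{(t[:2]-h)@ex:.3f} {t[2]:.4f}',f); return f
    for x in (-.06,-.02,.02,.05):
        if np.linalg.norm(go(x,.108,.1))>30: raise SystemExit('stuck')
    for th in (.7,.55,.4,.28,.2):
        if np.linalg.norm(go(.075*np.cos(th),.055+.075*np.sin(th)+.005*np.cos(th),.08))>30: raise SystemExit('stuck')
    z=.075
    while z>.056:
        z-=.002; f=go(.075,z,.03)
        if f[2]>32: break
    manip.servo_line(P(.07,.17),vel=.15); print('end',manip.current_force()-f0,manip.current_clock())
E
python3 - <<'E'
from press import *
press([.571,.007],-.167)
snap('side','s3.png'); snap('wrist','w4.png')
E
```

```text
start [0.424 0.032 0.105] [0.047 0.419 0.493] 21.25
-0.060 0.1081 [ 0.676  0.349 -0.032]
-0.021 0.1077 [ 0.147  0.663 -0.71 ]
0.019 0.1078 [-0.422  0.648 -1.179]
0.050 0.1079 [-0.181  0.707 -0.279]
0.057 0.1071 [ 0.859  0.639 -0.105]
0.064 0.0979 [-0.006 -0.135  1.246]
0.069 0.0882 [0.268 0.312 0.29 ]
0.072 0.0800 [-0.259  0.376  0.12 ]
0.073 0.0745 [ 1.542 -0.125 -0.354]
0.075 0.0729 [-1.189  0.443 -0.673]
0.075 0.0712 [0.924 0.524 1.156]
0.076 0.0698 [-0.634  0.061  6.195]
0.076 0.0683 [-2.129  0.593 10.483]
0.076 0.0664 [-1.004 -0.005  8.39 ]
0.076 0.0638 [1.011 0.538 3.611]
0.075 0.0605 [-0.375  0.377  1.18 ]
0.075 0.0600 [-3.896 -0.678 13.754]
0.075 0.0596 [-8.025 -0.193 25.039]
0.075 0.0592 [-12.594   0.39   37.58 ]
end [-0.779  0.185 -0.011] 28.0917
```

View pics/s3.png

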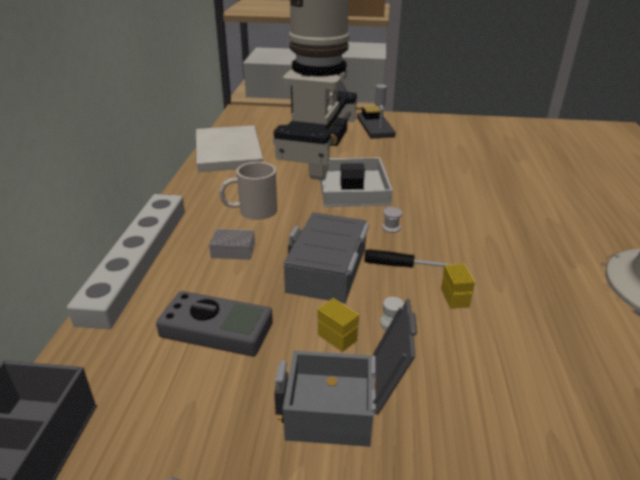

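The wide cover snapped over: the force peaked at 10 N, dropped, then met a hard stop at z=0.060. The side view shows it flat at (328,255). Next is the narrow cover.

```bash
sed -i 's/f\[2\]>32/f[2]>20/' press.py
python3 - <<'E'
from press import *
press([.542,.298],.01)
t=manip.current_tool_pos(); manip.move_pose([.45,.45,.3],down(-np.pi/2)); manip.sleep(.3)
snap('scene','s5.png'); snap('side','s6.png'); print(manip.current_clock())
a=cv2.imread('pics/s5.png')[150:430,60:560]; b=cv2.imread('pics/s6.png')[130:460,150:500]
cv2.imwrite('pics/fin.png',np.vstack([cv2.resize(a,(640,358)),cv2.resize(b,(256,241)) if 0 else np.zeros((1,640,3),np.uint8)]))
E
```

```text
start [0.393 0.297 0.106] [ 0.215  0.573 -0.581] 31.125
-0.060 0.1081 [-0.298 -0.41  -0.345]
-0.021 0.1077 [ 0.145  0.479 -0.484]
0.020 0.1078 [-0.526 -0.139  0.526]
0.050 0.1079 [-0.377 -0.318  0.013]
0.057 0.1071 [-0.009  1.323 -0.195]
0.064 0.0977 [-0.202 -0.159 -0.338]
0.069 0.0880 [ 0.747 -0.299 -0.171]
0.072 0.0799 [-0.003  0.156 -0.394]
0.073 0.0744 [0.104 0.526 0.583]
0.075 0.0729 [-0.178 -0.016 -0.03 ]
0.075 0.0712 [0.304 1.159 0.045]
0.076 0.0699 [-1.295 -0.257  7.077]
0.076 0.0685 [-1.911 -1.241  9.502]
0.076 0.0666 [-1.459 -1.358  9.021]
0.076 0.0641 [1.302 0.145 5.813]
0.075 0.0609 [-0.791 -1.091  1.877]
0.075 0.0601 [-1.375 -1.174  9.321]
0.075 0.0597 [-5.647 -3.298 20.402]
end [-0.933  0.198 -0.907] 37.7
39.0167
```

View pics/s6.png

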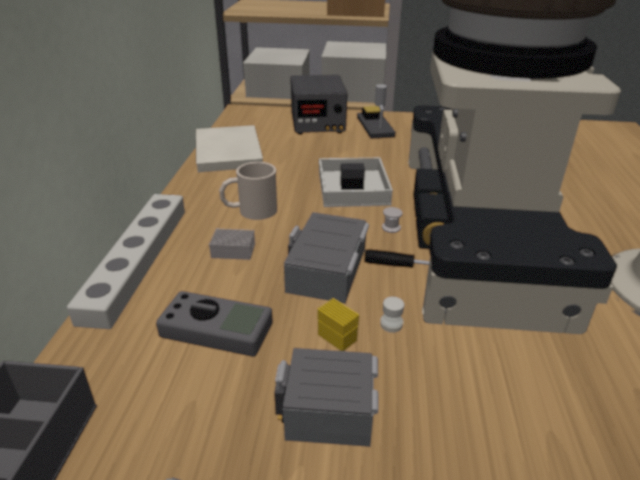

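View pics/s5.png

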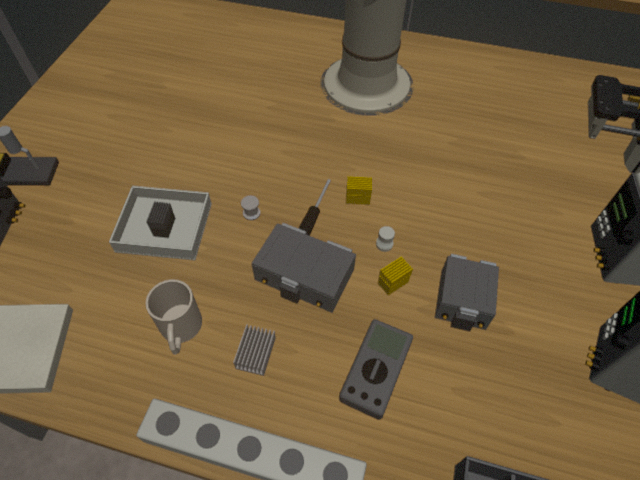

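Both covers are flat at (303,265) and (468,292) in the scene view. The module stands in the tray at (161,219), and the jar, spool, mug, meter, heat sink and yellow blocks are where they were. I'm handing in.

```bash
python3 -c "
from bench import manip
print(manip.current_force(),manip.current_clock()); manip.hand_in(); print(manip.current_clock())"
```

```text
[-0.17813116  0.48835577 -0.46738385] 39.0167
the job is handed in; nothing more can be done
the job is handed in; nothing more can be done
```

The converter module is out of the wide box and standing in the white tray. Both test box covers are snapped shut, the wide one first, and I handed the job in at about 39 s of the 64 s allowed.

- **Covers:** each catch gave at about 10 N. The force then dropped, and the cover met a firm stop with its top 60 mm above the bench. After the arm withdrew, both camera views showed the two covers lying flat.
- **Other things on the bench:** the last views showed them where they started, and the arm was touching nothing. The screwdriver was partly hidden behind the wide cover in the first pictures, so I could compare it less fully.
- **Disagreements:**
  - My two-view estimate of the tray rim height was poor: 12–20 mm instead of 36 mm, because the two views were too close together. I used the stated height for the tray's position and found its floor by contact, which matched.
  - First readings by eye from the scene camera were up to about 13 mm off the wrist-camera ones, so I used the wrist camera.
- **Forces:** the hardest press with the closed fingertips was about 38 N straight down (about 40 N counting the sideways part) on the wide cover after it had caught. That is close to the 40 N limit, which is stated for the arm and gripper body. I stopped at about 20 N on the narrow one.

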